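# Lid on the chopper, hold the pulse dial at three

## Task

Set the loose lid onto the mini chopper's steel bowl, gently, so that it drops into the mouth and sits level, and let go of it. Only then turn the chopper's spring-return dial clockwise (seen from above), past its first and second clicks to the third and last position, and keep holding it there: the program finishes while the gripper is still holding the dial at three. Do not disturb the things standing around.

Things in the scene. Friction and masses are not known exactly. Their poses are not given: they have to be found in the camera images.
- chopper: fixed mini chopper: white round housing, 124 mm across, with an open steel bowl; a white console 76 mm wide, 62 mm high reaches 155 mm from the bowl's axis along its -x (towards the robot, yaw within 0.2). Origin: on the bowl's axis at the work surface, z up. It stands in the lane between left and right burners or in the lane between right burners and microwave; the lid lies in the other
- bowl_rim (a point): centre of the steel bowl's mouth, level with its rim, 92 mm above the work surface. Rim 104 mm outside, 96 mm inside diameter, bowl 43 mm deep; a spindle in it ends 22 mm below the rim
- lid: loose grey lid, 0.08 to 0.17 kg, lying knob up. Origin: centre of its underside, z up. From there up: plug 87 mm in diameter, 0 to 8 mm, that enters the bowl's mouth; flange 110 mm in diameter, 8 to 13 mm, that rests on the rim; round black knob 28 mm in diameter (25 at the neck), 13 to 37 mm, to be gripped from above. Seated, its origin is 8 mm below point bowl_rim
- dial_grip (a point): top of the black dial's grip bar, on its upright axis, 96 mm above the work surface, 115 mm from the bowl's axis along the chopper's -x; turns with the dial, x along the bar (towards the bowl when off). Bar 44 mm long, 12 mm thick, 27 mm high above a skirt 48 mm in diameter whose top is 69 mm above the surface. Grip it across its thickness from above
- dial (a joint): dial angle, rad: 0 is off (white pointer towards the bowl), grows clockwise seen from above. Clicks are felt at 0.2, 0.6 and 1.0; positions one, two, three lie at 0.4, 0.8, 1.2 (orange dots); stop at 1.32. A spring returns it to 0 when let go (0.04 Nm at 0, 0.11 Nm at three; a click adds 0.01 to 0.03 Nm)
- bean_tin: bystander: green food tin, 75 mm across, 110 mm high, on the front right burner grate (grate tops are 41 mm above the work surface)
- tea_mug: bystander: striped mug, 90 mm across, 88 mm high, on the front left burner grate
- side_plate: bystander: white plate 190 mm across on the back right burner grate, with an onion on it (top of the onion 140 mm above the work surface)
- onion: bystander: red onion, 82 mm, on the plate; origin at its underside
- pepper_mill: bystander: wooden pepper mill, 58 mm across, 170 mm high, at the back of the lane between the burners
- salt_shaker: bystander: glass salt shaker, 44 mm across, 90 mm high, at the back of the lane beside the microwave. The microwave with the toaster oven on it (fixed, 0.54 m high) fills the counter right of y = -0.29 from x = 0.40 on: keep the arm clear of it, also on the way from its start pose
- stove_kettle: bystander: steel kettle, 231 mm long, 234 mm high, on the back left burner grate

How it is judged:
On the way, in this order (a step that is already met when the one before it is completed fails the run):
1. the lid sits in the bowl's mouth, level, and is let go (z of lid in the frame of bowl_rim below -0.0055 m and horizontal distance between lid and bowl_rim below 0.008 m and angle between lid's own z axis and vertical below 0.06 rad and contact force between the fingers and lid below 0.05 N), for 0.2 s.
2. the dial has been turned to its first position (value of joint dial above 0.3 rad).
3. the dial is held at its third position by the fingers (value of joint dial above 1.08 rad and contact force between the fingers and dial above 0.5 N), for 0.3 s.
At the end, for the whole second after the job is handed in: The fingers hold the dial in its third position (joint over 1.08 rad, finger force on the dial over 0.5 N) while the lid sits at rest in the bowl's mouth: its origin at least 5.5 mm below the rim, within 8 mm of the bowl's axis, tilted less than 0.06 rad, untouched by the fingers (all of step 1 and all of step 3 and linear speed of lid below 0.02 m/s); the arm keeps its last pose, push and grip.
It fails at once if the dial is turned past its first click while the lid is not seated on the bowl (value of joint dial above 0.25 rad and (z of lid in the frame of bowl_rim above -0.004 m or horizontal distance between lid and bowl_rim above 0.012 m)).
It fails at once if the lid is dropped onto the bowl from more than 2 cm above its seat (z of lid in the frame of bowl_rim above 0.012 m and horizontal distance between lid and bowl_rim below 0.06 m and contact force between the fingers and lid below 0.02 N).
It fails at once if a thing standing around is pushed more than 4 cm away (distance of any of bean_tin, tea_mug, side_plate, onion, pepper_mill, salt_shaker, stove_kettle from where it was at the start of the episode above 0.04 m).
It also fails if it takes over 64 s, if anything falls off the work surface, if the arm or the gripper's body presses on something with over 40 N, if the wrist force passes 120 N, or if a joint passes its speed limit or range.

## Robot

A 6-joint arm with a two-finger parallel gripper is mounted at the origin on a cart in front of the work surface, level with it; the furniture and walls round the work are solid. World frame = base frame: x ahead of the robot, y to its left, z up, the work surface at z = 0. Lengths are in m, angles in rad, forces in N, time in s.
With the tool pointing down it reaches from about 0.375 to 0.925 m from the base axis. Payload 5.7 kg.
Tool frame: the origin (TCP) lies between the finger pads; the fingertips stand 11 mm ahead of it and the grasp point (between the pads) lies 8 mm behind it; z points along the fingers, y is the line along which they close (so a half turn about z gives the same grasp; the last joint's range is limited). The gripper opens to 88 mm and grips with 3 to 60 N. Pads are 20 mm wide; open, the fingers measure 115 mm over their backs; the gripper's body (75 mm by 178 mm) begins 61 mm behind the grasp point.
Start: joints at [-1.411, 0.359, 1.51, -0, 1.272, -0.115], TCP at [0.163, -0.577, 0.234] pointing down, gripper open.
Joint ranges: [-2.97, 2.97], [-1.01, 2.36], [0.21, 2.38], [-0.96, 4.11], [0.2, 2.71], [-2.98, 2.98]. Speed limits (rad/s): [2.39, 2.39, 3.14, 3.14, 3.14, 3.14].

## Interface

Orientations are given as a rotation vector (axis times angle).
In Python, from cell import robot gives the robot as it stands.
- The arm moves only by the tool play_rows, never from a script. Its argument "deltas" is a list of rows, each a list of 5 numbers: the shift along the tool's x, y, z in mm, then the turn about the tool's z in rad, then the closure in counts, from 0 (fully open) to 255 (shut). A call has 1 to 20 rows; each row is the pose to reach, as a shift and turn from the pose commanded when the call began, along the tool's axes at that moment; what a row does not reach only later rows make up. A row lasts 1/10 s, in which the tool goes at most 50 mm and 8.59 degrees, less where a joint would pass 70% of its speed; a pose out of reach is approached as far as the arm can. A call with a gripper value outside its range is refused whole. The fingers move at their own pace and stop on an object; "squeeze" is the grip in N (left out, the last holds). Time passes only in rows, so rows that repeat a pose let the fingers close. It gives the time, the measured TCP pose, the force, the opening and the grip force at its end, in the units of the state.
- robot.state(): the state, without advancing time (a new reading comes with each control period).
- robot.capture(name): name is "scene" or "top"; returns the picture (400x640x3 uint8, red, green, blue); there is no depth.
- robot.get_calibration(name): a dict with "K" (3x3 intrinsics, pixels), "world_from_camera" (4x4, takes a point from camera to world coordinates). Camera axes: x right, y up, looking along -z (the intrinsics and any distortion apply to the point x, -y, -z); pixel columns grow to the right and rows downward; lengths in m; the calibration is good to about 2 mm. A picture is of the moment at which its call begins. get_calibration takes no time and is no camera call.
- robot.sign_off(): hands the job in; it is judged then, once.
The state is a dict: "time": time; "joint_positions": joint angles; "qd": joint speeds; "effort": joint torques, N m; "ee_pos": TCP position; "tool_rot": TCP orientation; "contact_force": force on the tool from outside, world axes, zero at the start; "wrist_torque": the same for the moment, N m; "width": opening from 0.0 (shut) to 1.0 (fully open); "grasp_force": force on a finger pad.
Only numpy, scipy, OpenCV 4.12 (cv2) and the standard library are available. Lean on these libraries where they do the work, as an engineer would, in place of code of your own. Each camera call takes 0.05 s, during which the arm holds its last target. There are 200 camera calls.

## Working session

There is one attempt and no reset: what is moved stays moved. The work goes in short steps, Python scripts to look and compute and a tool call to move; the robot and the scene stay as the last step left them, time stands still between calls to the robot, and variables do not carry over. Pictures are saved under pics/ and viewed, at most 10 in all, crops included, and the job is handed in when it is done.

Besides the shell and the picture viewer there is one more tool, called after "Request:" in YAML: its name, and indented under it one key for each argument. play_rows: Moves the arm, as the interface text tells. Its arguments: {"type":"object","properties":{"deltas":{"type":"array"},"squeeze":{"type":"number"}},"required":["deltas"]}

```bash
ls; mkdir -p pics; python3 - <<'E'
from cell import robot
import cv2, numpy as np
for n in ("scene","top"):
    im=robot.capture(n); cv2.imwrite(f"pics/{n}0.png",im[:,:,::-1])
    c=robot.get_calibration(n); print(n,{k:np.round(v,3).tolist() if not isinstance(v,str) else v for k,v in c.items()})
print(robot.state())
E
```

```text
pics
scene {'K': [[431.529, 0.0, 310.575], [0.0, 431.529, 198.379], [0.0, 0.0, 1.0]], 'world_from_camera': [[-0.741, 0.466, -0.485, 0.017], [-0.672, -0.523, 0.525, 0.71], [-0.009, 0.714, 0.7, 0.919], [0.0, 0.0, 0.0, 1.0]]}
top {'K': [[475.723, 0.0, 315.057], [0.0, 475.723, 198.859], [0.0, 0.0, 1.0]], 'world_from_camera': [[-0.012, 0.997, -0.076, 0.501], [-1.0, -0.013, -0.013, 0.085], [-0.014, 0.076, 0.997, 1.436], [0.0, 0.0, 0.0, 1.0]]}
{'time': 0.1, 'joint_positions': array([-1.41110919e+00,  3.59455571e-01,  1.51129381e+00, -2.10195057e-05,
        1.27249472e+00, -1.15063565e-01]), 'qd': array([ 0.00128827,  0.00020248, -0.00224848, -0.00038358,  0.00041515,
       -0.00247894]), 'effort': array([ 5.99762006e-04, -5.16356313e+01, -2.71405774e+01,  6.76322565e-02,
        2.76062451e-02, -3.32413947e-05]), 'ee_pos': array([ 0.16269646, -0.57690907,  0.23289175]), 'tool_rot': array([-3.11035882e+00, -4.30004821e-01,  8.93704709e-05]), 'contact_force': array([ 0.88633806,  0.092546  , -0.27062712]), 'wrist_torque': array([ 0.02051887,  0.02227166, -0.05309438]), 'grasp_force': 0.0, 'width': 1.0026383687120533}
```

View pics/scene0.png

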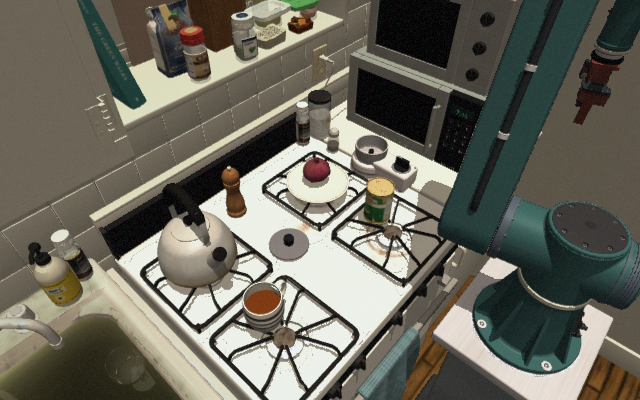

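View pics/top0.png

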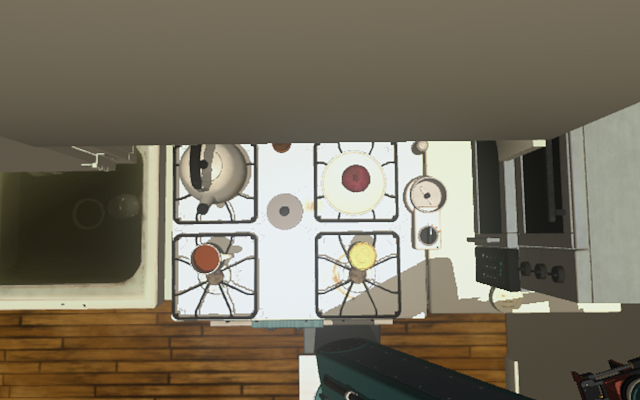

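The top view shows the lid at about (285,211) in the middle lane, the bowl at (426,194) and the dial at (429,235) in the lane beside the microwave. In the scene view the lid knob is at (289,240), the bowl at (371,148) and the dial at (402,163).

```bash
cat > h.py <<'E'
import numpy as np, cv2
from cell import robot
def ray(cam,u,v):
    c=robot.get_calibration(cam); K=c["K"]; T=np.array(c["world_from_camera"])
    x=np.linalg.inv(K)@[u,v,1]; d=T[:3,:3]@[x[0],-x[1],-x[2]]
    return T[:3,3],d
def onz(cam,u,v,z):
    o,d=ray(cam,u,v); return (o+d*(z-o[2])/d[2])
def proj(cam,p):
    c=robot.get_calibration(cam); T=np.linalg.inv(c["world_from_camera"]); q=T[:3,:3]@p+T[:3,3]
    w=np.array(c["K"])@[q[0],-q[1],-q[2]]; return w[:2]/w[2]
E
python3 - <<'E'
from h import *
for n,u,v,z in [("lidknob",285,211,.037),("lid",285,211,.013),("bowl",426,194,.092),("dial",429,235,.096),("tin",362,256,.151),("onion",355,178,.14),("mug",206,258,.129),("shaker",420,146,.09)]:
    print(n,onz("top",u,v,z).round(3))
for n,u,v,z in [("lidknob",289,238,.037),("bowl",371,142,.092),("dial",402,160,.096)]:
    print(n,onz("scene",u,v,z).round(3))
t=cv2.imread("pics/top0.png"); s=cv2.imread("pics/scene0.png")
a=cv2.resize(t[165:260,260:325],None,fx=4,fy=4,interpolation=cv2.INTER_CUBIC); b=cv2.resize(t[165:260,395:465],None,fx=4,fy=4,interpolation=cv2.INTER_CUBIC)
c=cv2.resize(s[125:200,340:425],(340,300),interpolation=cv2.INTER_CUBIC); d=cv2.resize(s[215:265,260:320],(240,200),interpolation=cv2.INTER_CUBIC)
I=np.zeros((600,800,3),np.uint8)
I[:380,:260]=a; I[:380,260:540]=b; I[380:580,:240]=d; I[0:190,545:760]=cv2.resize(c,(215,190)); 
I=np.zeros((600,800,3),np.uint8); I[:380,:260]=a; I[:380,260:540]=b; I[380:580,:240]=d; I[300:600,460:800]=c
cv2.imwrite("pics/crops.png",I)
E
```

```text
lidknob [0.573 0.192 0.037]
lid [0.574 0.194 0.013]
bowl [ 0.613 -0.211  0.092]
dial [ 0.497 -0.215  0.096]
tin [ 0.444 -0.022  0.151]
onion [ 0.656 -0.008  0.14 ]
mug [0.442 0.403 0.129]
shaker [ 0.751 -0.199  0.09 ]
lidknob [0.569 0.199 0.037]
bowl [ 0.618 -0.225  0.092]
dial [ 0.493 -0.21   0.096]
```

View pics/crops.png

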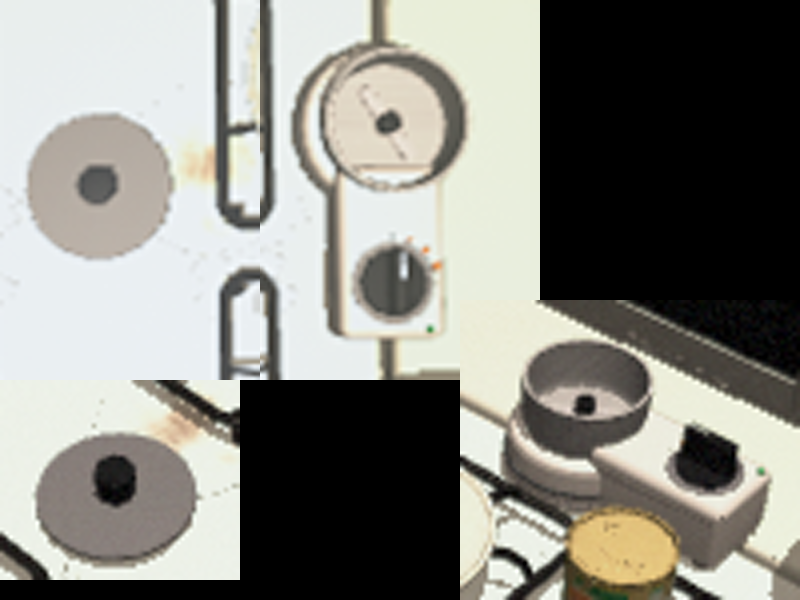

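```bash
python3 - <<'E'
from h import *
t=cv2.imread("pics/top0.png"); s=cv2.imread("pics/scene0.png")
def dark(im,r,th):
    y0,y1,x0,x1=r; g=cv2.cvtColor(im[y0:y1,x0:x1],cv2.COLOR_BGR2GRAY)
    m=(g<th).astype(np.uint8); n,l,st,c=cv2.connectedComponentsWithStats(m)
    i=1+np.argmax(st[1:,4]); cs,_=cv2.findContours((l==i).astype(np.uint8),0,1); e=cv2.fitEllipse(max(cs,key=len))
    print(st[i],c[i].round(2)+[x0,y0],np.round(e[0],2)+[x0,y0],np.round(e[1],1)); return np.array(e[0])+[x0,y0]
k=dark(t,(195,228,267,304),130); print("knob",onz("top",*k,.035))
l=dark(t,(190,233,262,308),205); print("lid",onz("top",*l,.011))
k=dark(s,(223,257,272,306),50); print("knob s",onz("scene",*k,.027))
d=dark(t,(222,250,415,443),110); print("dial skirt",onz("top",*d,.069),onz("top",*d,.08))
for p in [(428.5,194.25)]: print("bowl",onz("top",*p,.092))
print("bowl s",onz("scene",371.75,145,.092))
sp=dark(t,(185,205,420,436),90); print("spindle",onz("top",*sp,.07))
E
```

```text
[12 11 10 10 78] [283.87 210.62] [283.85 210.62] [9.1 9.2]
knob [0.57432279 0.19596058 0.035     ]
[   4    3   38   37 1063] [284.51 210.97] [284.51 210.97] [35.6 36.2]
lid [0.57449016 0.19587272 0.011     ]
[ 12  11  10  12 101] [288.38 239.54] [288.39 239.53] [ 9.6 11.4]
knob s [0.57321674 0.19795586 0.027     ]
[  5   5  17  17 202] [427.89 235.41] [427.79 235.42] [14.9 16. ]
dial skirt [ 0.49628639 -0.2176555   0.069     ] [ 0.49632357 -0.21522065  0.08      ]
bowl [ 0.61230242 -0.21808381  0.092     ]
bowl s [ 0.60739942 -0.21429322  0.092     ]
[ 4  8  6  5 19] [426.58 195.26] [426.59 195.21] [3.8 4.9]
spindle [ 0.61143411 -0.21749771  0.07      ]
```

Request:
play_rows:
  deltas:
    - [22,-32,-10,0,0]
    - [44,-64,-19,0,0]
    - [66,-96,-29,0,0]
    - [87,-128,-38,0,0]
    - [109,-160,-48,0,0]
    - [131,-192,-57,0,0]
    - [153,-224,-67,-0.1,0]
    - [179,-250,-67,-0.2,0]
    - [206,-275,-67,-0.3,0]
    - [232,-300,-67,-0.4,0]
    - [258,-326,-67,-0.52,0]
    - [285,-351,-67,-0.64,0]
    - [311,-377,-67,-0.76,0]
    - [338,-407,-67,-0.88,0]
    - [365,-436,-67,-1.0,0]
    - [392,-466,-67,-1.1,0]
    - [419,-495,-67,-1.2,0]
    - [446,-525,-67,-1.3,0]
    - [446,-525,-67,-1.3,0]

```text
time: 2.0
ee_pos: [0.451, 0.0525, 0.3004]
tool_rot: [-2.209, -2.233, -0.003]
contact_force: [-0.5, -0.3, -0.3]
width: 0.998
grasp_force: 0.0
```

```bash
python3 - <<'E'
from h import *
I=np.zeros((600,800,3),np.uint8)
for n,y in (("scene",0),("top",1)):
    im=robot.capture(n)[:,:,::-1]; cv2.imwrite(f"pics/{n}1.png",im)
    I[300*y:300*y+300,:480]=cv2.resize(im,(480,300))
im=cv2.imread("pics/scene0.png"); I[:300,480:800]=cv2.resize(im[60:210,330:490],(320,300))
cv2.imwrite("pics/v1.png",I)
s=robot.state(); print(s["ee_pos"],s["tool_rot"],s["time"],s["contact_force"])
E
```

```text
[0.44923777 0.04938571 0.30020641] [-2.21482897e+00 -2.22696726e+00  1.86870653e-03] 2.1 [-0.4174168  -0.14402209  0.01880435]
```

View pics/v1.png

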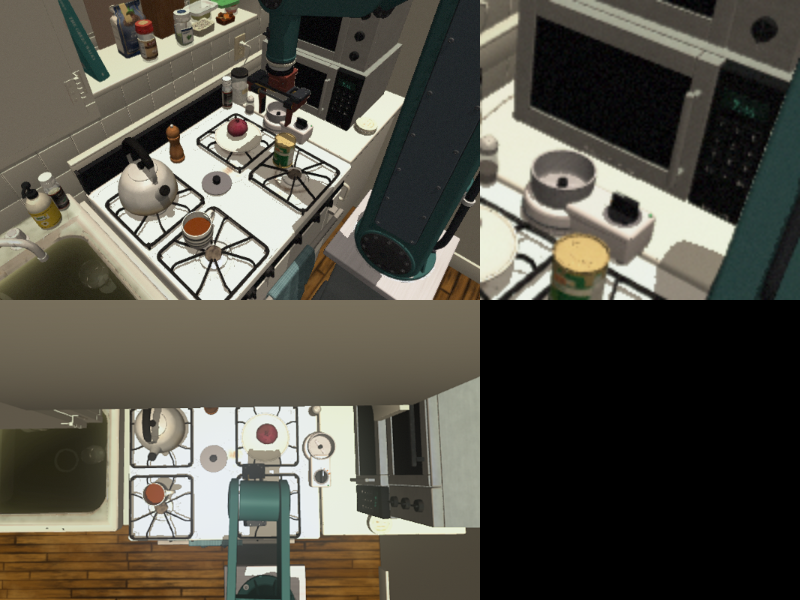

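The gripper body is wide along the closing line (tool y, now along world x). The lid at top pixel (285,211) is not disturbed. I'll measure the microwave face, since the dial grip puts the wide side towards it.

```bash
python3 - <<'E'
from h import *
for p in [(351,116),(392,137),(434,158),(447,163)]:
    print(p,onz("scene",*p,0.0).round(3),onz("scene",*p,0.02).round(3))
for y in (-.29,-.32,-.37):
  for z in (0,.3,.54): print(y,z,proj("top",np.array([.55,y,z])).round(0),proj("scene",np.array([.55,y,z])).round(0))
E
```

```text
(351, 116) [ 0.838 -0.41   0.   ] [ 0.82  -0.385  0.02 ]
(392, 137) [ 0.647 -0.402  0.   ] [ 0.633 -0.378  0.02 ]
(434, 158) [ 0.475 -0.398  0.   ] [ 0.465 -0.374  0.02 ]
(447, 163) [ 0.429 -0.403  0.   ] [ 0.42  -0.379  0.02 ]
-0.29 0 [446. 217.] [397. 164.]
-0.29 0.3 [479. 212.] [411.  82.]
-0.29 0.54 [521. 206.] [426.  -7.]
-0.32 0 [456. 217.] [402. 160.]
-0.32 0.3 [492. 212.] [417.  78.]
-0.32 0.54 [537. 206.] [433. -11.]
-0.37 0 [473. 217.] [410. 153.]
-0.37 0.3 [513. 212.] [426.  71.]
-0.37 0.54 [564. 206.] [443. -16.]
```

Request:
play_rows:
  deltas:
    - [27,-23,20,0,0]
    - [54,-46,50,0,0]
    - [82,-70,85,0,0]
    - [109,-93,120,0,0]
    - [146,-125,160,0,0]
    - [146,-125,180,0,0]
    - [146,-125,180,0,0]
    - [146,-125,180,0,0]

```text
time: 2.9
ee_pos: [0.3242, 0.1934, 0.121]
tool_rot: [-2.218, -2.225, 0.002]
contact_force: [-0.4, 1.5, 0.7]
width: 1.0
grasp_force: 0.0
```

I used the wrong axis there, but the way was free. Now the tool's x is world +y and its y is world +x, so I go over the lid and look.

Request:
play_rows:
  deltas:
    - [1,40,0,0,0]
    - [2,80,0,0,0]
    - [2,120,0,0,0]
    - [3,160,0,0,0]
    - [3,200,0,0,0]
    - [3,235,0,0,0]
    - [3,250,0,0,0]
    - [3,250,20,0,0]
    - [3,250,40,0,0]
    - [3,250,40,0,0]
    - [3,250,40,0,0]

```text
time: 4.0
ee_pos: [0.5754, 0.1971, 0.0823]
tool_rot: [2.218, 2.223, 0.002]
contact_force: [0.5, 0.1, -0.3]
width: 0.995
grasp_force: 0.0
```

```bash
python3 - <<'E'
from h import *
I=np.zeros((600,800,3),np.uint8)
im={n:robot.capture(n)[:,:,::-1] for n in ("scene","top")}
for n in im: cv2.imwrite(f"pics/{n}2.png",im[n])
I[:300,:400]=cv2.resize(im["scene"][190:265,240:340],(400,300),interpolation=cv2.INTER_CUBIC)
I[:300,400:]=cv2.resize(im["top"][165:240,250:350],(400,300),interpolation=cv2.INTER_CUBIC)
I[300:,:400]=cv2.resize(cv2.imread("pics/scene0.png")[80:200,340:500],(400,300),interpolation=cv2.INTER_CUBIC)
I[300:,400:]=cv2.resize(cv2.imread("pics/top0.png")[150:270,400:560],(400,300),interpolation=cv2.INTER_CUBIC)
cv2.imwrite("pics/v2.png",I)
s=robot.state(); print(s["ee_pos"],s["tool_rot"],s["time"],s["contact_force"])
E
```

```text
[0.57555937 0.19785776 0.08264718] [2.21700403 2.22365816 0.00382366] 4.1 [-0.05873816  0.30711768  0.76971838]
```

View pics/v2.png

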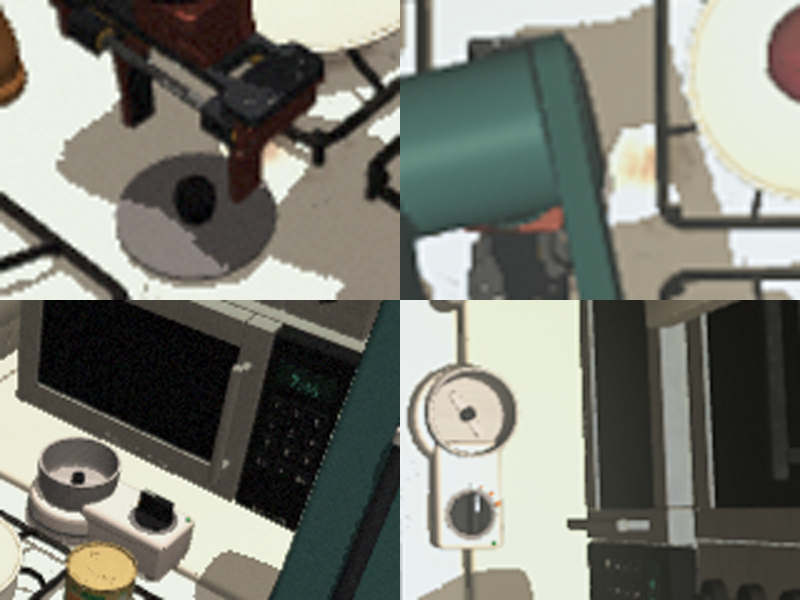

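The lid knob is still centred between the fingers. The microwave's handle (scene about (437,106) to (430,146), top about (467,240) to (500,240)) is what stands out towards the dial, so I triangulate it.

```bash
python3 - <<'E'
from h import *
def tri(a,b):
    o1,d1=ray("scene",*a); o2,d2=ray("top",*b)
    s=np.linalg.lstsq(np.c_[d1,-d2],o2-o1,rcond=None)[0]; p,q=o1+d1*s[0],o2+d2*s[1]; return ((p+q)/2).round(3),np.linalg.norm(p-q).round(3)
print("low",tri((430,146),(467,239.6)),"high",tri((437,106),(500,239.6)))
E
```

```text
low (array([ 0.476, -0.327,  0.09 ]), np.float64(0.017)) high (array([ 0.487, -0.367,  0.211]), np.float64(0.008))
```

Request:
play_rows:
  deltas:
    - [-1,-1,15,0,0]
    - [-1,-1,30,0,0]
    - [-1,-1,45,0,0]
    - [-1,-1,53,0,0]
    - [-1,-1,53,0,100]
    - [-1,-1,53,0,200]
    - [-1,-1,53,0,255]
    - [-1,-1,53,0,255]
    - [-1,-1,53,0,255]
    - [-1,-1,53,0,255]
    - [-1,-1,53,0,255]
    - [-1,-1,53,0,255]
  squeeze: 25

```text
time: 5.3
ee_pos: [0.5732, 0.1974, 0.0278]
tool_rot: [2.217, 2.226, 0.001]
contact_force: [-0.7, -0.3, -0.1]
width: 0.309
grasp_force: 19.2
```

Gripped (27 mm opening, 19 N). The handle stays beyond y = -0.32, so there is room. Now I lift the lid, carry it over and stop about 40 mm above the seat.

Request:
play_rows:
  deltas:
    - [0,0,-15,0,255]
    - [0,0,-45,0,255]
    - [0,0,-85,0,255]
    - [0,0,-125,0,255]
    - [0,0,-165,0,255]
    - [-15,2,-200,0,255]
    - [-50,5,-215,0,255]
    - [-90,8,-215,0,255]
    - [-130,12,-215,0,255]
    - [-170,16,-215,0,255]
    - [-210,20,-215,0,255]
    - [-250,24,-215,0,255]
    - [-290,27,-215,0,255]
    - [-330,30,-215,0,255]
    - [-370,34,-200,0,255]
    - [-400,37,-170,0,255]
    - [-415,38,-140,0,255]
    - [-415,38,-125,0,255]
    - [-415,38,-125,0,255]
    - [-415,38,-125,0,255]

```text
time: 7.3
ee_pos: [0.6128, -0.2163, 0.1536]
tool_rot: [-2.216, -2.227, -0.001]
contact_force: [0.4, -0.1, -0.9]
width: 0.308
grasp_force: 25.0
```

```bash
python3 - <<'E'
from h import *
im={n:robot.capture(n)[:,:,::-1] for n in ("scene","top")}
for n in im: cv2.imwrite(f"pics/{n}3.png",im[n])
I=np.zeros((480,800,3),np.uint8)
I[:,:400]=cv2.resize(im["scene"][85:205,325:425],(400,480),interpolation=cv2.INTER_CUBIC)
I[:,400:]=cv2.resize(im["top"][140:260,370:470],(400,480),interpolation=cv2.INTER_CUBIC)
cv2.imwrite("pics/v3.png",I)
s=robot.state(); print(s["ee_pos"],s["tool_rot"],s["time"],s["contact_force"],s["width"],s["grasp_force"])
E
```

```text
[ 0.61370831 -0.21663223  0.15456178] [2.21395495e+00 2.22582552e+00 1.74121114e-03] 7.4 [ 0.48125489  0.48163856 -1.4060317 ] 0.3096163932160422 24.999850443564355
```

View pics/v3.png

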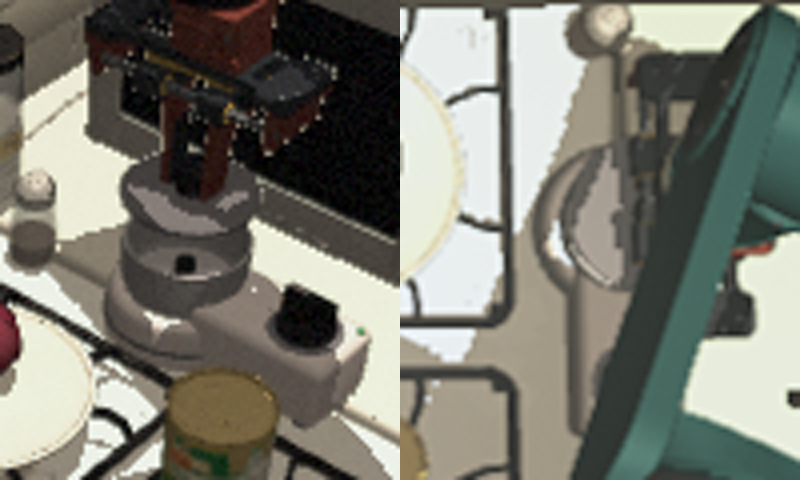

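The scene picture shows the lid held level above the mouth: flange columns 121-260 of the crop, rim 121-252. I check the offset by ray.

```bash
python3 - <<'E'
from h import *
# column centres in scene, u=325+c/4
for p in [(.613,-.217),(.611,-.2175),(.607,-.214)]:
    print(p,"bowl",proj("scene",np.array([*p,.092])).round(2),"lid",proj("scene",np.array([*p,.1365])).round(2))
print("measured u: lid",325+190.5/4-.4,"bowl",325+186.5/4-.4)
# top: left edge of lid flange and bowl
im=cv2.imread("pics/scene3.png"); g=cv2.cvtColor(im,cv2.COLOR_BGR2GRAY)
for r in (130,133,136): print(r,g[r,350:395].tolist())
for r in (150,153): print(r,g[r,350:395].tolist())
E
```

```text
(0.613, -0.217) bowl [370.82 143.88] lid [372.11 132.23]
(0.611, -0.2175) bowl [371.43 144.07] lid [372.74 132.41]
(0.607, -0.214) bowl [371.8  145.09] lid [373.11 133.43]
measured u: lid 372.225 bowl 371.225
130 [234, 235, 234, 234, 230, 94, 63, 72, 66, 68, 58, 63, 63, 62, 64, 51, 37, 26, 31, 9, 15, 12, 9, 11, 8, 17, 26, 27, 22, 24, 22, 57, 62, 65, 65, 66, 65, 64, 65, 144, 146, 126, 73, 49, 19]
133 [234, 234, 234, 234, 205, 83, 66, 62, 117, 127, 128, 128, 126, 125, 127, 82, 77, 68, 66, 45, 17, 14, 19, 23, 14, 30, 28, 25, 29, 48, 65, 72, 74, 124, 128, 127, 128, 74, 63, 66, 104, 71, 66, 71, 72]
136 [235, 233, 235, 233, 235, 167, 81, 67, 64, 66, 66, 126, 130, 126, 130, 128, 127, 128, 82, 75, 64, 65, 65, 64, 66, 66, 62, 65, 64, 117, 121, 127, 123, 67, 64, 63, 65, 65, 64, 61, 67, 63, 66, 70, 66]
150 [127, 130, 128, 129, 99, 71, 58, 56, 58, 77, 95, 98, 96, 99, 98, 98, 100, 97, 78, 20, 15, 16, 7, 31, 94, 98, 96, 98, 97, 97, 98, 79, 67, 67, 70, 96, 73, 107, 231, 235, 236, 235, 236, 236, 237]
153 [114, 121, 113, 111, 126, 92, 53, 57, 55, 56, 57, 57, 58, 62, 74, 77, 120, 95, 92, 52, 59, 64, 68, 94, 112, 115, 114, 138, 138, 162, 96, 81, 63, 59, 60, 60, 60, 126, 129, 147, 196, 228, 235, 236, 236]
```

Request:
play_rows:
  deltas:
    - [0,-2,10,0,255]
    - [0,-2,22,0,255]
    - [0,-2,30,0,255]
    - [0,-2,34,0,255]
    - [0,-2,37,0,255]
    - [0,-2,39,0,255]
    - [0,-2,40,0,255]
    - [0,-2,41,0,255]
    - [0,-2,41,0,255]
    - [0,-2,41,0,255]
  squeeze: 12

```text
time: 8.4
ee_pos: [0.6109, -0.2176, 0.112]
tool_rot: [2.217, 2.225, 0.0]
contact_force: [-0.2, -0.1, 0.6]
width: 0.311
grasp_force: 12.0
```

Request:
play_rows:
  deltas:
    - [0,0,1,0,255]
    - [0,0,2,0,255]
    - [0,0,2,0,255]

```text
time: 8.7
ee_pos: [0.6109, -0.2177, 0.1118]
tool_rot: [2.216, 2.225, 0.001]
contact_force: [-4.8, 2.0, 13.5]
width: 0.311
grasp_force: 12.0
```

Request:
play_rows:
  deltas:
    - [0,0,-1,0,255]
    - [0,0,-1,0,180]
    - [0,0,-1,0,100]
    - [0,0,-1,0,60]
    - [0,0,-1,0,60]
    - [0,0,-1,0,60]
    - [0,0,-1,0,60]
    - [0,0,-10,0,60]
    - [0,0,-30,0,60]
    - [0,0,-60,0,60]
    - [0,-30,-85,0,30]
    - [0,-70,-85,-0.1,0]
    - [0,-100,-85,-0.2,0]
    - [0,-115,-85,-0.3,0]
    - [0,-115,-85,-0.3,0]

```text
time: 10.2
ee_pos: [0.4937, -0.2177, 0.1954]
tool_rot: [-1.859, -2.532, 0.0]
contact_force: [0.9, 0.5, 0.2]
width: 0.997
grasp_force: 0.0
```

```bash
python3 - <<'E'
from h import *
im={n:robot.capture(n)[:,:,::-1] for n in ("scene","top")}
for n in im: cv2.imwrite(f"pics/{n}4.png",im[n])
I=np.zeros((480,800,3),np.uint8)
I[:,:400]=cv2.resize(im["scene"][85:205,325:425],(400,480),interpolation=cv2.INTER_CUBIC)
I[:,400:]=cv2.resize(im["top"][140:260,370:470],(400,480),interpolation=cv2.INTER_CUBIC)
cv2.imwrite("pics/v4.png",I)
s=robot.state(); print(s["ee_pos"],s["tool_rot"],s["time"],s["contact_force"],s["width"],s["grasp_force"])
for z in (.092,.1045,.12): print(z,proj("scene",np.array([.611,-.2175,z])))
E
```

```text
[ 0.49652128 -0.21834388  0.19543297] [1.86245921e+00 2.52778677e+00 8.04780186e-04] 10.3 [ 0.67715658  0.93570547 -0.21190201] 0.9996460613367094 0.0
0.092 [371.43187359 144.06602208]
0.1045 [371.79206727 140.84737972]
0.12 [372.24527136 136.79760882]
```

View pics/v4.png

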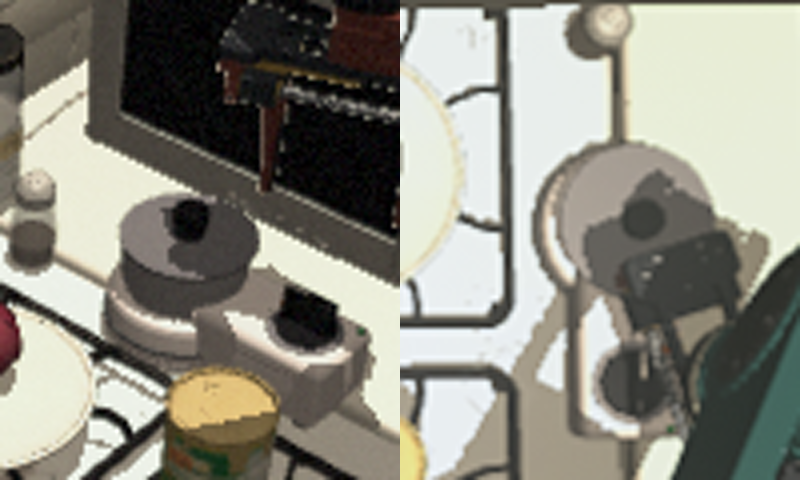

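The lid sits level on the rim with its knob centred (scene crop (190,218)), and the fingers are clear of it. Next I rotate above the dial and watch the force.

Request:
play_rows:
  deltas:
    - [1,0,0,-0.14,0]
    - [1,0,0,-0.28,0]
    - [1,0,0,-0.42,0]
    - [1,0,0,-0.56,0]
    - [1,0,0,-0.7,0]
    - [1,0,0,-0.84,0]
    - [1,0,0,-0.98,0]
    - [1,0,0,-1.12,0]
    - [1,0,0,-1.27,0]
    - [1,0,15,-1.27,0]
    - [1,0,30,-1.27,0]
    - [1,0,45,-1.27,0]
    - [1,0,60,-1.27,0]
    - [1,0,60,-1.27,0]
    - [1,0,60,-1.27,0]

```text
time: 11.8
ee_pos: [0.4964, -0.2171, 0.1347]
tool_rot: [-0.004, 3.141, 0.0]
contact_force: [-0.0, -0.4, 0.5]
width: 1.0
grasp_force: 0.0
```

```bash
python3 - <<'E'
from h import *
im={n:robot.capture(n)[:,:,::-1] for n in ("scene","top")}
I=np.zeros((480,800,3),np.uint8)
I[:,:400]=cv2.resize(im["scene"][85:205,350:450],(400,480),interpolation=cv2.INTER_CUBIC)
I[:,400:]=cv2.resize(im["top"][160:280,390:490],(400,480),interpolation=cv2.INTER_CUBIC)
cv2.imwrite("pics/v5.png",I)
s=robot.state(); print(s["ee_pos"],s["tool_rot"],s["time"],s["contact_force"],s["joint_positions"])
E
```

```text
[ 0.49652403 -0.21736508  0.13540821] [-4.37414681e-03  3.14019201e+00 -1.02894511e-03] 11.9 [0.43172215 0.46251191 0.03141903] [-5.40211800e-01  3.86983186e-01  1.74796212e+00  1.88154154e-04
  1.00511209e+00 -2.11389476e+00]
```

View pics/v5.png

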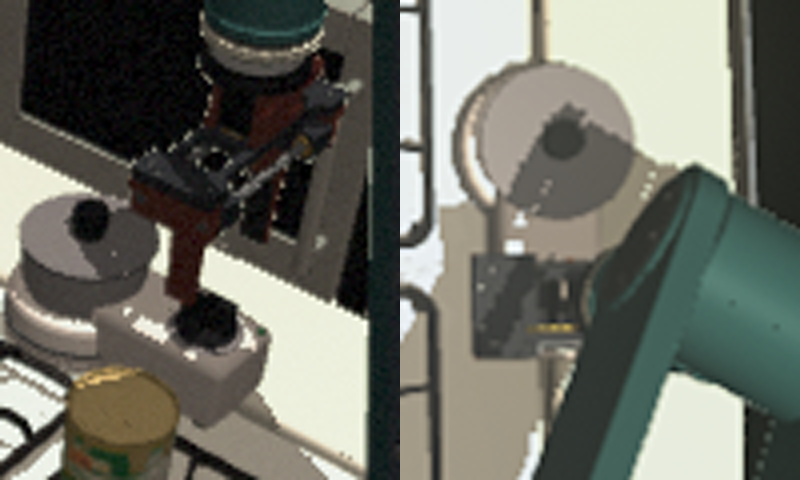

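The fingers straddle the dial bar with no contact. I go down in small steps.

Request:
play_rows:
  deltas:
    - [0,0,8,0,0]
    - [0,0,16,0,0]
    - [0,0,24,0,0]
    - [0,0,30,0,0]
    - [0,0,30,0,0]

```text
time: 12.4
ee_pos: [0.4946, -0.2166, 0.1035]
tool_rot: [0.005, -3.14, -0.002]
contact_force: [-0.4, -0.1, -0.1]
width: 1.001
grasp_force: 0.0
```

Request:
play_rows:
  deltas:
    - [0,0,8,0,0]
    - [0,0,14,0,0]
    - [0,0,19,0,0]
    - [0,0,19,0,0]

```text
time: 12.8
ee_pos: [0.4948, -0.2167, 0.0848]
tool_rot: [0.005, -3.14, -0.001]
contact_force: [0.7, -1.0, 0.3]
width: 1.0
grasp_force: 0.0
```

Request:
play_rows:
  deltas:
    - [0,0,0,0,120]
    - [0,0,0,0,200]
    - [0,0,0,0,255]
    - [0,0,0,0,255]
    - [0,0,0,0,255]
    - [0,0,0,0,255]
    - [0,0,0,0,255]
    - [0,0,0,0,255]
    - [0,0,0,0,255]
    - [0,0,0,0,255]
  squeeze: 30

```text
time: 13.8
ee_pos: [0.4955, -0.2182, 0.0857]
tool_rot: [-0.006, 3.141, -0.004]
contact_force: [-4.0, -7.5, -5.9]
width: 0.132
grasp_force: 29.9
```

Request:
play_rows:
  deltas:
    - [0,-1,0,0,255]
    - [0,-1,0,0.1,255]
    - [0,-1,0,0.2,255]
    - [0,-1,0,0.3,255]
    - [0,-1,0,0.4,255]
    - [0,-1,0,0.4,255]

```text
time: 14.4
ee_pos: [0.4956, -0.2176, 0.0857]
tool_rot: [0.621, 3.079, 0.001]
contact_force: [1.2, 1.9, 0.2]
width: 0.136
grasp_force: 30.0
```

Request:
play_rows:
  deltas:
    - [0,0,0,0.1,255]
    - [0,0,0,0.2,255]
    - [0,0,0,0.3,255]
    - [0,0,0,0.4,255]
    - [0,0,0,0.5,255]
    - [0,0,0,0.6,255]
    - [0,0,0,0.7,255]
    - [0,0,0,0.8,255]
    - [0,0,0,0.82,255]
    - [0,0,0,0.82,255]
    - [0,0,0,0.82,255]
    - [0,0,0,0.82,255]
    - [0,0,0,0.82,255]

```text
time: 15.7
ee_pos: [0.4967, -0.2165, 0.0857]
tool_rot: [1.792, 2.579, 0.005]
contact_force: [6.1, 7.8, -0.8]
width: 0.134
grasp_force: 30.0
```

```bash
python3 - <<'E'
from h import *
im={n:robot.capture(n)[:,:,::-1] for n in ("scene","top")}
I=np.zeros((480,800,3),np.uint8)
I[:,:400]=cv2.resize(im["scene"][85:205,350:450],(400,480),interpolation=cv2.INTER_CUBIC)
I[:,400:]=cv2.resize(im["top"][160:280,390:490],(400,480),interpolation=cv2.INTER_CUBIC)
cv2.imwrite("pics/v6.png",I)
s=robot.state(); print(s)
print(2*np.arctan2(s["tool_rot"][0],s["tool_rot"][1]))
E
```

```text
{'time': 15.8, 'joint_positions': array([-0.54074979,  0.45627797,  1.79135582,  0.00426118,  0.89310365,
       -0.89966269]), 'qd': array([ 0.00038464,  0.00021714,  0.00173741, -0.00187876, -0.00135662,
        0.00105573]), 'effort': array([ -4.77886811, -49.96308804, -18.37057292,  -2.4682653 ,
         0.54320533,   0.12826379]), 'ee_pos': array([ 0.49675519, -0.21647589,  0.08569847]), 'tool_rot': array([1.79233144, 2.57936466, 0.00529149]), 'contact_force': array([ 5.58081911,  6.15445794, -1.4351431 ]), 'wrist_torque': array([ 1.1520202 , -1.12766782,  0.14548382]), 'grasp_force': 30.002661645412445, 'width': 0.1345903735140118}
1.2145537655794685
```

View pics/v6.png

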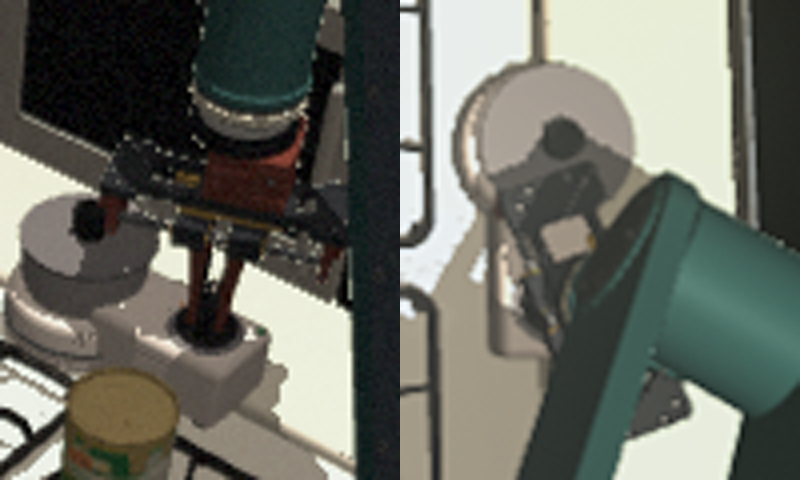

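The lid is still level and centred on the bowl. The tool has turned the dial by 1.21 rad and holds it with 30 N, so I hand in.

```bash
python3 -c "
from cell import robot
print(robot.sign_off())"
```

```text
the job is handed in; nothing more can be done
None
```

I set the lid level in the bowl and released it, then turned the dial clockwise about 1.21 rad (position three is 1.2). I handed the job in with the gripper still holding the dial there at 30 N, with no contact with other things noticed; no verdict came back.

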